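Return the stacked joint samples to their colour trays

ROBOT

A 6-joint arm with a two-finger parallel gripper is mounted at the origin on the work surface. World frame = base frame: x ahead of the robot, y to its left, z up, the work surface at z = 0. Lengths are in mm, angles in rad, forces in N, time in s.
With the tool pointing down it reaches from about 375 to 975 mm from the base axis. Payload 3.8 kg.
Tool frame: the origin (TCP) lies midway between the tips of the shut fingers; the grasp point (between the pads) lies 19 mm behind it (r.tcp_to_grasp is the distance from the TCP to the grasp point, in mm); z points along the fingers, y is the line along which they close (so a half turn about z gives the same grasp; the last joint's range is limited). The gripper opens to 88 mm and grips with 3 to 60 N. Pads are 18 mm wide; open, the fingers measure 123 mm over their backs; the gripper's body (75 mm by 187 mm) begins 45 mm behind the grasp point.
Start: joints at [1.104, 0.264, 1.604, -0, 1.274, -0.037], TCP at [281.262, 613.604, 238.706] pointing down, gripper open.
Joint ranges: [-2.63, 2.63], [-0.94, 2.18], [0.31, 2.57], [-1.31, 4.45], [0, 2.66], [-2.55, 2.55]. Speed limits (rad/s): [2.57, 2.57, 3.14, 3.14, 3.14, 3.14].

INTERFACE

Orientations are given as a 3x3 rotation matrix whose columns are the frame's x, y, z axes.
In Python, from station import r gives the robot as it stands.
- The arm moves only by the tool send_rows, never from a script. Its argument "steps" is a list of rows, each a list of 2 entries, a list of its own where there are three numbers: the shift along the tool's x, y, z as a fraction of full scale, then the turn, a rotation vector about the tool's x, y, z as a fraction of full scale. In form: [[[tx, ty, tz], [rx, ry, rz]], ...]. A call has 1 to 8 rows; each row shifts and turns the commanded pose from where the row before left it, along the tool's axes as they then stand; what a row does not reach is not made up. Full scale, the value 1, is 2 cm for a shift and 180 degrees for a turn. A row lasts 1/10 s, in which the tool goes at most 50 mm and 8.59 degrees, less where a joint would pass 70% of its speed; a pose out of reach is approached as far as the arm can. A call with a number of a shift or a turn outside -1 to 1 is refused whole. A call with a gripper value outside its range is refused whole. "claw" is the closure, from -1 (fully open) to 1 (shut), so that 0 is half open, set as the call begins (left out, the last holds). The fingers move at their own pace and stop on an object; "squeeze" is the grip in N (left out, the last holds). Time passes only in rows, so rows that do not move let the fingers close. It gives the time, the measured TCP pose, the force, the opening and the grip force at its end, in the units of the state.
- r.get_obs(): the state, without advancing time (a new reading comes with each control period).
- r.capture(name): name is "scene" or "top" or "wrist"; returns the picture (420x560x3 uint8, red, green, blue); there is no depth.
- r.camera_params(name): a dict with "intrinsics" (3x3 intrinsics, pixels), "rvec" (rotation vector, rad) and "tvec" (3), from world to camera coordinates, as OpenCV has them; the wrist camera has in their place "mount" (4x4, takes a point from camera to tool coordinates, whose origin is the TCP and whose axes are the flange's). Camera axes: x right, y down, z forward; pixel columns grow to the right and rows downward; lengths in mm; the calibration is good to about 2 mm. A picture is of the moment at which its call begins: read the wrist's pose just before it. camera_params takes no time and is no camera call.
- r.job_done(): hands the job in; it is judged then, once.
Trained networks look in the newest picture that a camera, given by its name, has taken for a name from the list of things; names that differ only in an ending like _2 or _b are one class to them, and where a whole thing is asked for, a point or a joint stands for the part that bears it (a point fixed in the world has none). Each returns a list of dicts, best first, with "p" (0 to 1); they miss things now and then, are a little off and sometimes report something else, mostly with a low value. They report only what shows in the picture. A call takes as long as a camera call.
- r.outline_of(query, camera): "pixels" (420x560 bool, what is visible of it).
- r.tip_of(query, camera): "point" ([x, y, z] in mm, in the coordinates of the camera as it stood for that picture, good to about 4 mm: a listed point, or the origin of a listed thing).
The state is a dict: "clock": time; "qpos": joint angles; "joint_vel": joint speeds; "tau": joint torques, N m; "eef_pos": TCP position; "tool_rot": TCP orientation; "wrist_force": force on the tool from outside, world axes, zero at the start; "torque": the same for the moment, N m; "opening": opening from 0.0 (shut) to 1.0 (fully open); "finger_force": force on a finger pad.
Only numpy, scipy, OpenCV 4.12 (cv2) and the standard library are available. Lean on these libraries where they do the work, as an engineer would, in place of code of your own. Each camera call takes 0.05 s, during which the arm holds its last target. There are 200 camera calls.

TASK

Four apprentices' joint samples are stacked on the grey scrap board: take the stack apart from the top down, one piece at a time, and put each piece into the tray of the same colour as its painted end. Set every piece down gently, never dropping it, so that it lies flat on the floor of its tray, upright as it was in the stack, and let go of it. Leave the glue bottle standing where it is.

Things in the scene. Friction and masses are not known exactly. Their poses are not given: they have to be found in the camera images.
- mortise_block: Dark walnut block with a 38 x 14 mm slot mortised down through its middle, one end painted green; 90 x 40 x 36 mm high, about 90 g. Starts on top of the stack, its underside 78 mm above the bench, lying across the middle of the yellow-ended rail. Origin: centre of the underside of its overall box; x along its length towards the joint end (the painted end is at -x), y across, z up. Either way round in its tray will do.
- lap_rail: Reddish cherry rail, one end painted yellow, the other end cut down to half height for 35 mm (half-lap); 150 x 36 x 36 mm high, about 120 g. Starts as the second layer, its underside 42 mm above the bench, lying across the middles of the two bottom rails. Origin: centre of the underside of its overall box; x along its length towards the joint end (the painted end is at -x), y across, z up. Either way round in its tray will do.
- tenon_rail: Pale ash rail, one end painted red, the other cut to a 30 mm long, 12 mm thick tenon; 150 x 36 x 36 mm high, about 120 g. One of the two bottom rails, lying parallel with centres 80 mm apart on a grey 6 mm scrap board (160 x 130 mm, fixed). Origin: centre of the underside of its overall box; x along its length towards the joint end (the painted end is at -x), y across, z up. Either way round in its tray will do.
- fork_rail: Brown oak rail, one end painted blue, the other slotted into a two-pronged fork 35 mm long; 150 x 36 x 36 mm high, about 120 g. The other of the two bottom rails, on the grey scrap board. Origin: centre of the underside of its overall box; x along its length towards the joint end (the painted end is at -x), y across, z up. Either way round in its tray will do.
- tray_green: Shallow green plastic tray fixed to the bench, 190 x 80 mm outside, 180 x 70 mm inside, rim 14 mm above the bench, walls 5 mm, inner floor 5 mm above the bench. Origin: centre of its underside, on the bench; x along its length, y across, z up. Where it stands and its yaw differ each time.
- tray_yellow: Shallow yellow plastic tray fixed to the bench, 190 x 80 mm outside, 180 x 70 mm inside, rim 14 mm above the bench, walls 5 mm, inner floor 5 mm above the bench. Origin: centre of its underside, on the bench; x along its length, y across, z up. Where it stands and its yaw differ each time.
- tray_red: Shallow red plastic tray fixed to the bench, 190 x 80 mm outside, 180 x 70 mm inside, rim 14 mm above the bench, walls 5 mm, inner floor 5 mm above the bench. Origin: centre of its underside, on the bench; x along its length, y across, z up. Where it stands and its yaw differ each time.
- tray_blue: Shallow blue plastic tray fixed to the bench, 190 x 80 mm outside, 180 x 70 mm inside, rim 14 mm above the bench, walls 5 mm, inner floor 5 mm above the bench. Origin: centre of its underside, on the bench; x along its length, y across, z up. Where it stands and its yaw differ each time.
- glue: White glue bottle with an orange cap standing loose on the bench, 52 mm diameter, 130 mm tall, origin at the centre of its underside. Not part of the job: leave it standing where it is.

How it is judged:
By the outcome, as a careful person would: the job done as asked, in the order asked, and still so for the second after the job is handed in, with the robot touching nothing.
It also fails if it takes over 139 s, if anything falls off the work surface, if the arm or the gripper's body presses on something with over 40 N, if the wrist force passes 120 N, or if a joint passes its speed limit or range.

## Working session

There is one attempt and no reset: what is moved stays moved. The work goes in short steps, Python scripts to look and compute and a tool call to move; the robot and the scene stay as the last step left them, time stands still between calls to the robot, and variables do not carry over. Pictures are saved under pics/ and viewed, at most 14 in all, crops included, and the job is handed in when it is done.

Besides the shell and the picture viewer there is one more tool, called after "Request:" as name(argument=value, ...), one argument or row to a line, values as JSON. send_rows: Moves the arm, as the interface text tells. Shift numbers are shares of 2 cm and turn numbers shares of 180 degrees, none past 1 either way. Its arguments: {"type":"object","properties":{"steps":{"type":"array"},"claw":{"type":"number"},"squeeze":{"type":"number"}},"required":["steps"]}

```bash
mkdir -p pics; ls; cat > h.py <<'E'
import numpy as np,cv2
from station import r
def cam(n):
    p=r.camera_params(n);K=np.array(p["intrinsics"],float)
    if "mount" in p:
        o=r.get_obs();T=np.eye(4);T[:3,:3]=o["tool_rot"];T[:3,3]=o["eef_pos"]
        T=T@np.array(p["mount"]);return K,T[:3,:3],T[:3,3]
    R=cv2.Rodrigues(np.array(p["rvec"],float))[0];return K,R.T,-R.T@np.array(p["tvec"],float).ravel()
def topl(px,c,z):
    K,R,t=c;px=np.atleast_2d(px).astype(float)
    d=np.c_[px,np.ones(len(px))]@np.linalg.inv(K).T@R.T
    return t+d*((z-t[2])/d[:,2])[:,None]
def snap(n,f):
    c=cam(n);im=r.capture(n);cv2.imwrite("pics/"+f,im[:,:,::-1].copy());return c,im
def rect(mask,c,z):
    m=mask.astype(np.uint8);n,l,s,_=cv2.connectedComponentsWithStats(m)
    m=(l==1+np.argmax(s[1:,4])).astype(np.uint8)
    ct=max(cv2.findContours(m,0,1)[0],key=len).reshape(-1,2)
    w=topl(ct,c,z)[:,:2].astype(np.float32);(cx,cy),(a,b),_=R=cv2.minAreaRect(w)
    B=cv2.boxPoints(R);e=max([B[1]-B[0],B[2]-B[1]],key=np.linalg.norm)
    return np.round([cx,cy]),np.round([max(a,b),min(a,b)]),np.round(np.degrees(np.arctan2(e[1],e[0]))%180,1)
E
python3 - <<'E'
from h import *
o=r.get_obs();print(o["clock"],o["tool_rot"],o["opening"])
c,im=snap("top","top0.png");snap("scene","scene0.png")
print(c[2])
for n,z in [("mortise_block",114),("lap_rail",78),("tenon_rail",42),("fork_rail",42),("tray_green",14),("tray_yellow",14),("tray_red",14),("tray_blue",14),("glue",130)]:
    L=r.outline_of(n,"top");T=r.tip_of(n,"top")
    if L: print(n,round(L[0]["p"],2),*rect(L[0]["pixels"],c,z))
    if T: print("   tip",round(T[0]["p"],2),np.round(c[1]@np.array(T[0]["point"])+c[2]))
print(r.get_obs()["clock"])
E
```

```text
pics
0.0 [[-9.09062717e-01  4.16658139e-01 -9.85373614e-04]
 [ 4.16659298e-01  9.09060574e-01 -1.97543613e-03]
 [ 7.26827629e-05 -2.20636041e-03 -9.99997563e-01]] 0.992898809075887
[ 415.59145747    4.21307071 1096.58851528]
mortise_block 0.56 [622. 249.] [93. 48.] 174.5
   tip 0.8 [630. 255.  75.]
lap_rail 0.61 [620. 201.] [67. 45.] 89.4
   tip 0.89 [625. 253.  41.]
tenon_rail 0.71 [574. 212.] [63. 43.] 174.6
   tip 0.69 [619. 211.   8.]
fork_rail 0.65 [578. 288.] [63. 42.] 0.2
   tip 0.57 [629. 293.   3.]
tray_green 0.91 [491. -15.] [191.  82.] 172.6
   tip 0.55 [489. -15.  -1.]
tray_yellow 0.89 [391. 272.] [188.  82.] 178.2
   tip 0.63 [389. 273.  -5.]
tray_red 0.69 [ 643. -235.] [193.  84.] 168.0
   tip 0.74 [ 638. -237.   -2.]
tray_blue 0.9 [ 397. -295.] [190.  83.] 172.7
   tip 0.73 [ 399. -296.   -1.]
glue 0.91 [690.  14.] [63. 47.] 178.3
   tip 0.84 [715.  14.   3.]
1.0
```

View pics/top0.png

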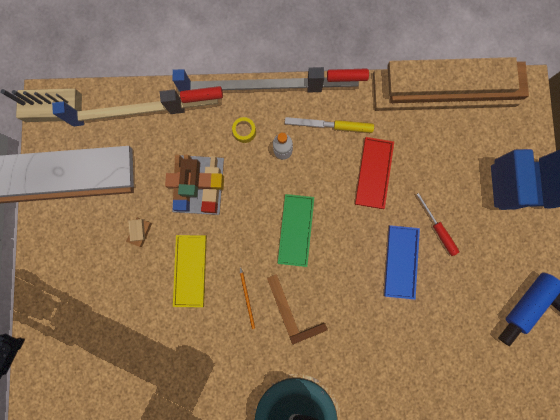

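View pics/scene0.png

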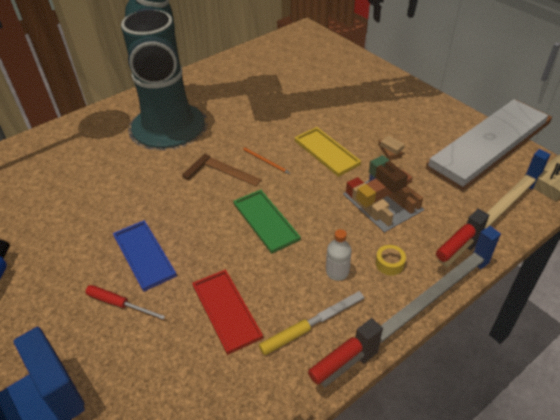

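The top view shows the stack at about (197,182). The trays are yellow (190,270), green (295,230), red (374,173) and blue (402,262), with the glue bottle at (282,145). The scene view agrees: walnut block on top of the cherry rail, which lies across the two bottom rails.

Request:
send_rows(
  steps=[
    [[0,0,0],[0,0,-0.0355]],
    [[0,0,0],[0,0,-0.0355]],
    [[0,0,0],[0,0,-0.0355]],
    [[-1,-0.86,0],[0,0,0]],
    [[-1,-0.86,0],[0,0,0]],
    [[-1,-0.86,0],[0,0,0]],
    [[-1,-0.86,0],[0,0,0]],
    [[-1,-0.86,0],[0,0,0]],
  ],
  claw=-1,
  squeeze=25,
)

```text
clock: 1.8
eef_pos: [373.3, 517.7, 238.8]
tool_rot: [[-0.995, 0.095, 0.0], [0.095, 0.995, 0.0], [-0.0, 0.0, -1.0]]
wrist_force: [0.2, 0.5, -0.4]
opening: 1.001
finger_force: 0.0
```

Request:
send_rows(
  steps=[
    [[-1,-0.86,0],[0,0,0]],
    [[-1,-0.86,0],[0,0,0]],
    [[-1,-0.86,0],[0,0,0]],
    [[-1,-0.86,0],[0,0,0]],
    [[-1,-0.86,0],[0,0,0]],
    [[-1,-0.86,0],[0,0,0]],
    [[-1,-0.86,0],[0,0,0]],
    [[-1,-0.86,0],[0,0,0]],
  ],
)

```text
clock: 2.6
eef_pos: [519.5, 365.5, 238.8]
tool_rot: [[-0.995, 0.095, 0.0], [0.095, 0.995, 0.0], [-0.0, 0.0, -1.0]]
wrist_force: [-0.4, -0.0, -0.6]
opening: 0.999
finger_force: 0.0
```

Request:
send_rows(
  steps=[
    [[-1,-0.86,0],[0,0,0]],
    [[-1,-0.86,0],[0,0,0]],
    [[-1,-0.86,0],[0,0,0]],
    [[-1,-0.86,0],[0,0,0]],
    [[-1,-0.86,0],[0,0,0]],
    [[-1,-0.86,0],[0,0,0]],
    [[0,0,0],[0,0,0]],
    [[0,0,0],[0,0,0]],
  ],
)

```text
clock: 3.4
eef_pos: [628.5, 251.9, 238.5]
tool_rot: [[-0.995, 0.096, -0.001], [0.096, 0.995, 0.0], [0.001, 0.0, -1.0]]
wrist_force: [-1.5, 0.7, 0.0]
opening: 1.005
finger_force: 0.0
```

```bash
cat >> h.py <<'E'
def st():
    o=r.get_obs();R=np.array(o["tool_rot"])
    print("t",round(o["clock"],2),"tcp",np.round(o["eef_pos"],1),"yaw",round(np.degrees(np.arctan2(R[1,0],R[0,0])),1),"F",np.round(o["wrist_force"],1),"open",round(o["opening"]*88,1),"ff",np.round(o["finger_force"],1),"q6",np.round(o["qpos"],2));return o
def look(names,n="wrist",f="w.png"):
    c,im=snap(n,f)
    for k,z in names:
        L=r.outline_of(k,n);T=r.tip_of(k,n)
        if L: print(k,round(L[0]["p"],2),*rect(L[0]["pixels"],c,z))
        if T: print("   tip",round(T[0]["p"],2),np.round(c[1]@np.array(T[0]["point"])+c[2]))
    return c,im
def go(x,y,z,yaw):
    o=r.get_obs();R=np.array(o["tool_rot"]);p=np.array(o["eef_pos"])
    y0=np.degrees(np.arctan2(R[1,0],R[0,0]));d=(yaw-y0+90)%180-90
    a=np.radians(y0+d);v=np.array([x,y,z])-p
    tx=v[0]*np.cos(a)+v[1]*np.sin(a);ty=v[0]*np.sin(a)-v[1]*np.cos(a)
    print("turn rz total",round(-d/180,4),"then tx,ty,tz (x20mm)",np.round(np.array([tx,ty,-v[2]])/20,2))
E
python3 - <<'E'
from h import *
st();print(np.round(r.camera_params("wrist")["mount"],2))
look([("mortise_block",114),("lap_rail",78)],f="w1.png")
E
```

```text
t 3.4 tcp [628.5 251.9 238.5] yaw 174.5 F [-1.5  0.7  0. ] open 88.4 ff 0.0 q6 [ 0.34  0.27  1.6   0.    1.27 -1.13]
[[  -0.     -0.96   -0.27   67.32]
 [   1.     -0.     -0.      0.44]
 [  -0.     -0.27    0.96 -147.18]
 [   0.      0.      0.      1.  ]]
mortise_block 0.55 [628. 253.] [93. 41.] 174.1
   tip 0.81 [625. 252.  75.]
lap_rail 0.8 [623. 202.] [56. 41.] 84.4
   tip 0.97 [627. 250.  41.]
```

View pics/w1.png

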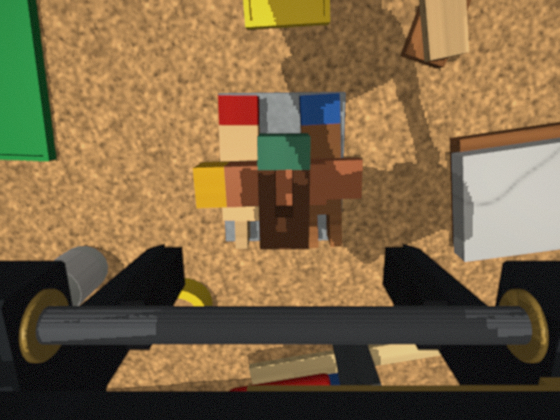

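The wrist view shows the block at about (284,190), centred between the fingers. The yellow-ended rail lies across under it. I'll go straight down and grip.

Request:
send_rows(
  steps=[
    [[0,0,1],[0,0,0]],
    [[0,0,1],[0,0,0]],
    [[0,0,1],[0,0,0]],
    [[0,0,1],[0,0,0]],
    [[0,0,1],[0,0,0]],
    [[0,0,1],[0,0,0]],
    [[0,0,0.9],[0,0,0]],
    [[0,0,0.5],[0,0,0]],
  ],
)

```text
clock: 4.45
eef_pos: [627.1, 252.3, 88.7]
tool_rot: [[-0.996, 0.094, -0.002], [0.094, 0.996, -0.001], [0.002, -0.001, -1.0]]
wrist_force: [-0.5, -0.5, -0.3]
opening: 1.001
finger_force: 0.0
```

Request:
send_rows(
  steps=[
    [[0,0,0],[0,0,0]],
    [[0,0,0],[0,0,0]],
    [[0,0,0],[0,0,0]],
    [[0,0,0],[0,0,0]],
    [[0,0,0],[0,0,0]],
    [[0,0,0],[0,0,0]],
    [[0,0,0],[0,0,0]],
    [[0,0,0],[0,0,0]],
  ],
  claw=1,
)

```text
clock: 5.25
eef_pos: [628.7, 252.2, 91.2]
tool_rot: [[-0.995, 0.095, 0.001], [0.095, 0.995, 0.0], [-0.001, 0.0, -1.0]]
wrist_force: [-0.2, -1.0, 1.8]
opening: 0.454
finger_force: 25.0
```

```bash
python3 - <<'E'
from h import *
st();go(490,-15,91,172.6)
E
```

```text
t 5.25 tcp [628.7 252.2  91.2] yaw 174.5 F [-0.2 -1.   1.8] open 39.9 ff 25.0 q6 [ 0.34  0.39  1.73 -0.    1.03 -1.13]
turn rz total 0.0108 then tx,ty,tz (x20mm) [ 5.160e+00 -1.414e+01  1.000e-02]
```

Request:
send_rows(
  steps=[
    [[0,0,-0.5],[0,0,0]],
    [[0,0,-1],[0,0,0]],
    [[0,0,-1],[0,0,0.0108]],
    [[0,0,-0.5],[0,0,0]],
    [[0.34,-0.94,0],[0,0,0]],
    [[0.34,-0.94,0],[0,0,0]],
    [[0.34,-0.94,0],[0,0,0]],
    [[0.34,-0.94,0],[0,0,0]],
  ],
)

```text
clock: 6.05
eef_pos: [591.1, 180.4, 150.5]
tool_rot: [[-0.992, 0.128, -0.001], [0.128, 0.992, -0.0], [0.001, -0.0, -1.0]]
wrist_force: [0.4, -0.8, -1.0]
opening: 0.452
finger_force: 25.0
```

Request:
send_rows(
  steps=[
    [[0.34,-0.94,0],[0,0,0]],
    [[0.34,-0.94,0],[0,0,0]],
    [[0.34,-0.94,0],[0,0,0]],
    [[0.34,-0.94,0],[0,0,0]],
    [[0.34,-0.94,0],[0,0,0]],
    [[0.34,-0.94,0],[0,0,0]],
    [[0.34,-0.94,0],[0,0,0]],
    [[0.34,-0.94,0],[0,0,0]],
  ],
)

```text
clock: 6.85
eef_pos: [517.7, 37.6, 150.8]
tool_rot: [[-0.992, 0.129, 0.0], [0.129, 0.992, 0.0], [-0.0, 0.0, -1.0]]
wrist_force: [0.0, 0.4, -0.9]
opening: 0.453
finger_force: 25.0
```

Request:
send_rows(
  steps=[
    [[0.34,-0.94,0],[0,0,0]],
    [[0.34,-0.94,0],[0,0,0]],
    [[0.1,-0.1,0],[0,0,0]],
    [[0,0,0],[0,0,0]],
    [[0,0,1],[0,0,0]],
    [[0,0,1],[0,0,0]],
    [[0,0,0.8],[0,0,0]],
    [[0,0,0],[0,0,0]],
  ],
)

```text
clock: 7.65
eef_pos: [496.1, 2.4, 92.4]
tool_rot: [[-0.992, 0.128, -0.005], [0.128, 0.992, 0.001], [0.005, -0.0, -1.0]]
wrist_force: [0.1, -0.6, -1.7]
opening: 0.456
finger_force: 25.0
```

```bash
python3 - <<'E'
from h import *
st();look([("tray_green",14),("mortise_block",70)],f="w2.png");look([("tray_green",14)],"top","t2.png");go(490,-15,18.5,172.6)
E
```

```text
t 7.65 tcp [496.1   2.4  92.4] yaw 172.6 F [ 0.1 -0.6 -1.7] open 40.1 ff 25.0 q6 [-0.05  0.07  2.12  0.    0.96 -1.49]
tray_green 0.63 [462. -11.] [124.  80.] 172.1
mortise_block 0.81 [492.   3.] [79. 55.] 172.7
   tip 0.79 [493.   3.  81.]
tray_green 0.95 [433.  -7.] [81. 74.] 83.7
   tip 0.64 [488. -16.  -1.]
turn rz total 0.0 then tx,ty,tz (x20mm) [ 0.32 -0.89  3.86]
```

View pics/w2.png

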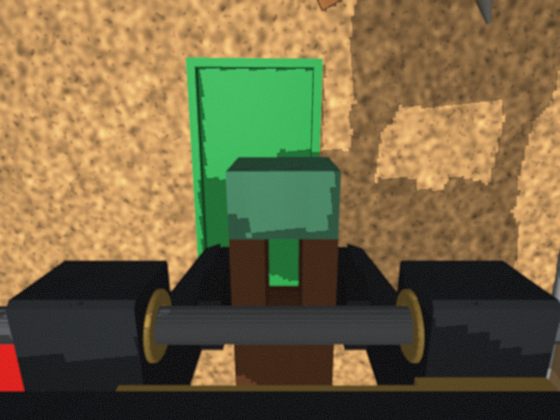

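The block is held square. The tray lies ahead and to the left, at (190–320, 60–250), so I still have about 18 mm to shift sideways before lowering.

Request:
send_rows(
  steps=[
    [[0.32,-0.89,0],[0,0,0]],
    [[0,0,0],[0,0,0]],
    [[0,0,1],[0,0,0]],
    [[0,0,1],[0,0,0]],
    [[0,0,0.9],[0,0,0]],
    [[0,0,0.5],[0,0,0]],
    [[0,0,0.3],[0,0,0]],
    [[0,0,0],[0,0,0]],
  ],
)

```text
clock: 8.85
eef_pos: [489.0, -15.0, 20.3]
tool_rot: [[-0.992, 0.129, -0.001], [0.129, 0.992, 0.0], [0.001, 0.0, -1.0]]
wrist_force: [0.5, 0.6, -0.5]
opening: 0.45
finger_force: 25.0
```

Request:
send_rows(
  steps=[
    [[0,0,0],[0,0,0]],
    [[0,0,0.05],[0,0,0]],
    [[0,0,0.05],[0,0,0]],
    [[0,0,0],[0,0,0]],
  ],
)

```text
clock: 9.25
eef_pos: [489.6, -15.2, 19.1]
tool_rot: [[-0.992, 0.129, 0.001], [0.129, 0.992, -0.0], [-0.001, 0.0, -1.0]]
wrist_force: [0.9, -0.3, -1.8]
opening: 0.451
finger_force: 25.0
```

```bash
python3 - <<'E'
from h import *
st()
E
```

```text
t 9.25 tcp [489.6 -15.2  19.1] yaw 172.6 F [ 0.9 -0.3 -1.8] open 39.7 ff 25.0 q6 [-0.08  0.17  2.18 -0.    0.79 -1.52]
```

Request:
send_rows(
  steps=[
    [[0,0,0.03],[0,0,0]],
    [[0,0,0.03],[0,0,0]],
    [[0,0,0],[0,0,0]],
    [[0,0,0],[0,0,0]],
  ],
)

```text
clock: 9.65
eef_pos: [489.4, -15.2, 18.1]
tool_rot: [[-0.992, 0.129, 0.0], [0.129, 0.992, -0.0], [-0.0, -0.0, -1.0]]
wrist_force: [-1.9, 0.3, 5.4]
opening: 0.452
finger_force: 25.0
```

Request:
send_rows(
  steps=[
    [[0,0,0],[0,0,0]],
    [[0,0,0],[0,0,0]],
    [[0,0,0],[0,0,0]],
    [[0,0,0],[0,0,0]],
    [[0,0,-0.5],[0,0,0]],
    [[0,0,-1],[0,0,0]],
    [[0,0,-1],[0,0,0]],
    [[0,0,-1],[0,0,0]],
  ],
  claw=-1,
)

```text
clock: 10.45
eef_pos: [489.3, -15.1, 88.8]
tool_rot: [[-0.992, 0.129, 0.0], [0.129, 0.992, -0.0], [-0.0, 0.0, -1.0]]
wrist_force: [0.4, -0.3, -0.4]
opening: 1.0
finger_force: 0.0
```

Request:
send_rows(
  steps=[
    [[0,0,-1],[0,0,0.0445]],
    [[0,0,-1],[0,0,0.0445]],
    [[0,0,-1],[0,0,0.0445]],
    [[0,0,-1],[0,0,0.0445]],
    [[0,0,-1],[0,0,0.0445]],
    [[0,0,-1],[0,0,0.0445]],
    [[0,0,-1],[0,0,0.0445]],
    [[0,0,-0.5],[0,0,0.0445]],
  ],
)

```text
clock: 11.25
eef_pos: [490.2, -15.2, 240.4]
tool_rot: [[-0.312, 0.95, 0.004], [0.95, 0.312, -0.0], [-0.001, 0.003, -1.0]]
wrist_force: [-0.4, 0.3, 0.4]
opening: 0.998
finger_force: 0.0
```

Request:
send_rows(
  steps=[
    [[0,0,0],[0,0,0.0445]],
    [[0,0,0],[0,0,0.0445]],
    [[0,0,0],[0,0,0.0445]],
    [[0,0,0],[0,0,0]],
  ],
)

```text
clock: 11.65
eef_pos: [489.2, -15.1, 238.2]
tool_rot: [[0.096, 0.995, 0.001], [0.995, -0.096, -0.0], [-0.0, 0.001, -1.0]]
wrist_force: [0.2, 0.1, -0.3]
opening: 1.005
finger_force: 0.0
```

```bash
python3 - <<'E'
from h import *
st();go(627,250,230,84.4);look([("mortise_block",41),("tray_green",14)],"top","t3.png")
E
```

```text
t 11.65 tcp [489.2 -15.1 238.2] yaw 84.5 F [ 0.2  0.1 -0.3] open 88.4 ff 0.0 q6 [-0.08 -0.09  1.99 -0.    1.24  0.01]
turn rz total 0.0004 then tx,ty,tz (x20mm) [13.87  5.56  0.41]
```

Request:
send_rows(
  steps=[
    [[0.99,0.4,0],[0,0,0]],
    [[0.99,0.4,0],[0,0,0]],
    [[0.99,0.4,0],[0,0,0]],
    [[0.99,0.4,0],[0,0,0]],
    [[0.99,0.4,0],[0,0,0]],
    [[0.99,0.4,0],[0,0,0]],
    [[0.99,0.4,0],[0,0,0]],
    [[0.99,0.4,0],[0,0,0]],
  ],
)

```text
clock: 12.7
eef_pos: [568.6, 137.3, 237.4]
tool_rot: [[0.095, 0.995, -0.0], [0.995, -0.095, -0.0], [-0.0, -0.0, -1.0]]
wrist_force: [0.8, -0.1, 0.6]
opening: 0.997
finger_force: 0.0
```

Request:
send_rows(
  steps=[
    [[0.99,0.4,0],[0,0,0]],
    [[0.99,0.4,0],[0,0,0]],
    [[0.99,0.4,0],[0,0,0]],
    [[0.99,0.4,0],[0,0,0]],
    [[0.99,0.4,0],[0,0,0]],
    [[0.99,0.4,0],[0,0,0]],
    [[0,0,0],[0,0,0]],
    [[0,0,0],[0,0,0]],
  ],
)

```text
clock: 13.5
eef_pos: [627.3, 250.4, 237.0]
tool_rot: [[0.095, 0.995, -0.001], [0.995, -0.095, -0.001], [-0.001, -0.001, -1.0]]
wrist_force: [-0.2, -0.2, -0.6]
opening: 0.999
finger_force: 0.0
```

```bash
python3 - <<'E'
from h import *
st();look([("lap_rail",78),("tenon_rail",42),("fork_rail",42)],f="w3.png");look([("mortise_block",41)],"top","t4.png")
t=cv2.imread("pics/t4.png");cv2.imwrite("pics/t4c.png",cv2.resize(t[100:320,150:440],None,fx=2.5,fy=2.5))
E
```

```text
t 13.5 tcp [627.3 250.4 237. ] yaw 84.6 F [-0.2 -0.2 -0.6] open 87.9 ff 0.0 q6 [ 0.34  0.27  1.6  -0.    1.27  0.44]
lap_rail 0.68 [629. 249.] [150.  36.] 86.1
   tip 0.91 [627. 250.  41.]
tenon_rail 0.7 [577. 219.] [57. 44.] 174.5
fork_rail 0.97 [584. 292.] [58. 38.] 177.6
mortise_block 0.64 [486. -14.] [90. 40.] 172.7
   tip 0.88 [491. -11.   6.]
```

View pics/w3.png

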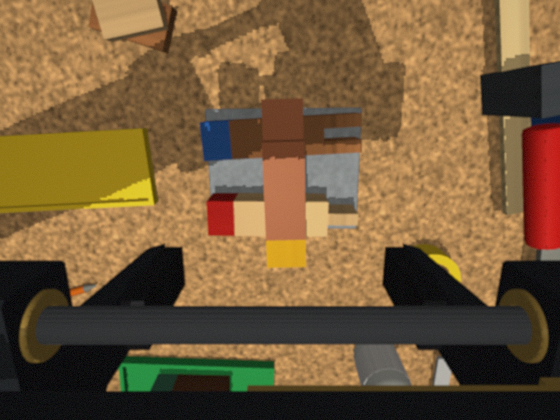

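View pics/t4c.png

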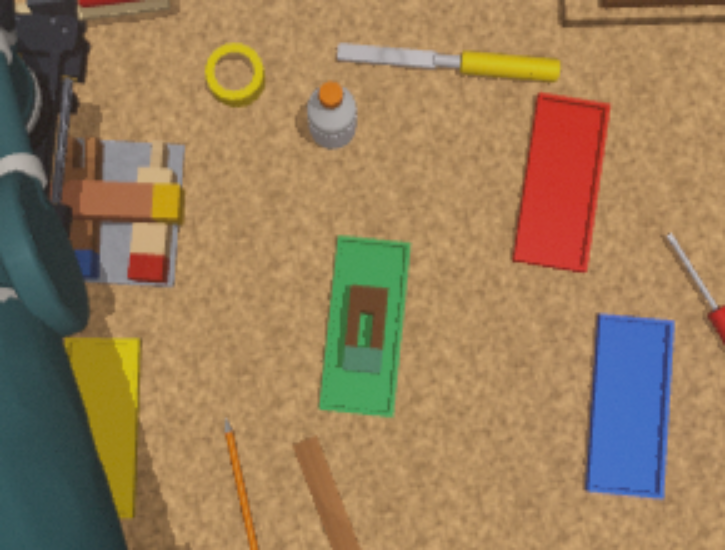

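The block lies flat in the green tray. The lap rail is centred under the gripper, at (285,185) in the wrist view, with nothing in the way.

Request:
send_rows(
  steps=[
    [[0,0,1],[0,0,-0.006]],
    [[0,0,1],[0,0,0]],
    [[0,0,1],[0,0,0]],
    [[0,0,1],[0,0,0]],
    [[0,0,1],[0,0,0]],
    [[0,0,1],[0,0,0]],
    [[0,0,1],[0,0,0]],
    [[0,0,1],[0,0,0]],
  ],
)

```text
clock: 14.8
eef_pos: [627.5, 249.9, 76.9]
tool_rot: [[0.077, 0.997, 0.0], [0.997, -0.077, 0.0], [0.0, 0.0, -1.0]]
wrist_force: [-0.1, 0.2, 0.7]
opening: 1.003
finger_force: 0.0
```

Request:
send_rows(
  steps=[
    [[0,0,0.7],[0,0,0]],
    [[0,0,0.4],[0,0,0]],
    [[0,0,0],[0,0,0]],
    [[0,0,0],[0,0,0]],
  ],
)

```text
clock: 15.2
eef_pos: [627.9, 250.2, 56.2]
tool_rot: [[0.077, 0.997, 0.001], [0.997, -0.077, 0.0], [0.0, 0.001, -1.0]]
wrist_force: [0.3, 0.7, 0.6]
opening: 0.999
finger_force: 0.0
```

Request:
send_rows(
  steps=[
    [[0,0,0],[0,0,0]],
    [[0,0,0],[0,0,0]],
    [[0,0,0],[0,0,0]],
    [[0,0,0],[0,0,0]],
    [[0,0,0],[0,0,0]],
    [[0,0,0],[0,0,0]],
    [[0,0,0],[0,0,0]],
    [[0,0,0],[0,0,0]],
  ],
  claw=1,
  squeeze=35,
)

```text
clock: 16.0
eef_pos: [627.4, 250.0, 55.5]
tool_rot: [[0.077, 0.997, -0.0], [0.997, -0.077, -0.0], [-0.0, -0.0, -1.0]]
wrist_force: [-0.2, 0.6, 0.1]
opening: 0.403
finger_force: 35.0
```

```bash
python3 - <<'E'
from h import *
st();go(391,272,18,178.2)
E
```

```text
t 16.0 tcp [627.4 250.   55.5] yaw 85.6 F [-0.2  0.6  0.1] open 35.5 ff 35.0 q6 [ 0.34  0.42  1.75 -0.    0.97  0.42]
turn rz total 0.4854 then tx,ty,tz (x20mm) [-11.85  -0.73   1.87]
```

Request:
send_rows(
  steps=[
    [[0,0,-0.5],[0,0,0]],
    [[0,0,-1],[0,0,0]],
    [[0,0,-1],[0,0,0]],
    [[0,0,-1],[0,0,-0.0429]],
    [[0,0,-0.5],[0,0,-0.0429]],
    [[0,0,0],[0,0,-0.0429]],
    [[0,0,0],[0,0,-0.0429]],
    [[0,0,0],[0,0,-0.0429]],
  ],
)

```text
clock: 16.8
eef_pos: [627.4, 250.0, 136.3]
tool_rot: [[-0.566, 0.824, 0.001], [0.824, 0.566, 0.0], [-0.0, 0.001, -1.0]]
wrist_force: [0.1, 0.5, -0.9]
opening: 0.403
finger_force: 35.0
```

Request:
send_rows(
  steps=[
    [[0,0,0],[0,0,-0.0429]],
    [[0,0,0],[0,0,-0.0429]],
    [[0,0,0],[0,0,-0.0429]],
    [[0,0,0],[0,0,-0.0429]],
    [[0,0,0],[0,0,-0.0429]],
    [[0,0,0],[0,0,-0.0429]],
    [[0,0,0],[0,0,-0.0429]],
    [[0,0,0],[0,0,0]],
  ],
)

```text
clock: 17.6
eef_pos: [627.4, 250.0, 136.0]
tool_rot: [[-1.0, 0.03, 0.0], [0.03, 1.0, 0.0], [-0.0, 0.0, -1.0]]
wrist_force: [-0.6, 1.4, -1.2]
opening: 0.404
finger_force: 35.0
```

Request:
send_rows(
  steps=[
    [[1,0.06,0],[0,0,0]],
    [[1,0.06,0],[0,0,0]],
    [[1,0.06,0],[0,0,0]],
    [[1,0.06,0],[0,0,0]],
    [[1,0.06,0],[0,0,0]],
    [[1,0.06,0],[0,0,0]],
    [[0,0,0],[0,0,0]],
    [[0,0,0],[0,0,0]],
  ],
)

```text
clock: 18.4
eef_pos: [507.9, 261.1, 136.0]
tool_rot: [[-0.999, 0.032, 0.001], [0.032, 0.999, 0.0], [-0.001, 0.0, -1.0]]
wrist_force: [-0.1, 0.1, -0.1]
opening: 0.407
finger_force: 35.0
```

```bash
python3 - <<'E'
from h import *
st();look([("tray_yellow",14),("lap_rail",110)],f="w4.png");go(391,272,19,178.2)
E
```

```text
t 18.4 tcp [507.9 261.1 136. ] yaw 178.2 F [-0.1  0.1 -0.1] open 35.8 ff 35.0 q6 [ 0.43  0.15  1.93 -0.    1.05 -1.11]
tray_yellow 0.84 [431. 272.] [116.  80.] 177.6
   tip 0.83 [399. 276.   0.]
lap_rail 0.68 [490. 261.] [112.  52.] 178.1
   tip 0.86 [510. 264. 121.]
turn rz total -0.0001 then tx,ty,tz (x20mm) [5.89 0.37 5.83]
```

View pics/w4.png

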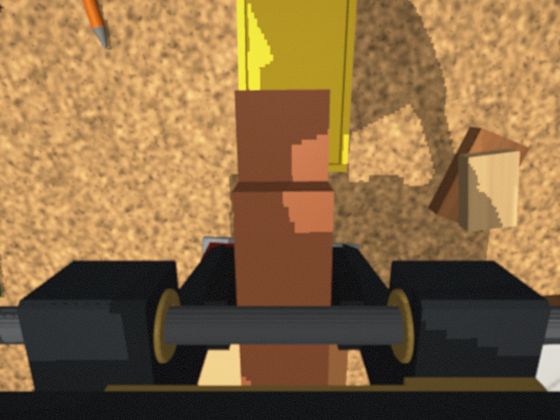

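The yellow tray's near end shows at about row 170, columns 240–350. The rail is level and aligned with it, so I'll carry on to the tray centre and lower.

Request:
send_rows(
  steps=[
    [[0.97,0.065,0],[0,0,0]],
    [[0.97,0.065,0],[0,0,0]],
    [[0.97,0.065,0],[0,0,0]],
    [[0.97,0.065,0],[0,0,0]],
    [[0.97,0.065,0],[0,0,0]],
    [[0.97,0.065,0],[0,0,0]],
    [[0,0,0],[0,0,0]],
    [[0,0,0.8],[0,0,0]],
  ],
)

```text
clock: 19.45
eef_pos: [393.6, 273.7, 121.7]
tool_rot: [[-1.0, 0.03, 0.005], [0.03, 1.0, 0.003], [-0.005, 0.003, -1.0]]
wrist_force: [0.1, -0.7, -1.7]
opening: 0.403
finger_force: 35.0
```

Request:
send_rows(
  steps=[
    [[0,0,1],[0,0,0]],
    [[0,0,1],[0,0,0]],
    [[0,0,1],[0,0,0]],
    [[0,0,1],[0,0,0]],
    [[0,0,0.6],[0,0,0]],
    [[0,0,0.3],[0,0,0]],
    [[0,0,0],[0,0,0]],
    [[0,0,0],[0,0,0]],
  ],
)

```text
clock: 20.25
eef_pos: [392.3, 272.7, 22.1]
tool_rot: [[-1.0, 0.031, 0.001], [0.031, 1.0, 0.001], [-0.001, 0.001, -1.0]]
wrist_force: [0.7, 0.5, -1.4]
opening: 0.409
finger_force: 35.0
```

```bash
python3 - <<'E'
from h import *
st()
E
```

```text
t 20.25 tcp [392.3 272.7  22.1] yaw 178.2 F [ 0.7  0.5 -1.4] open 36.0 ff 35.0 q6 [ 0.56  0.14  2.2  -0.    0.8  -0.98]
```

Request:
send_rows(
  steps=[
    [[0,0,0.07],[0,0,0]],
    [[0,0,0.05],[0,0,0]],
    [[0,0,0.04],[0,0,0]],
    [[0,0,0],[0,0,0]],
    [[0,0,0],[0,0,0]],
  ],
)

```text
clock: 20.75
eef_pos: [391.6, 272.3, 18.4]
tool_rot: [[-1.0, 0.031, 0.0], [0.031, 1.0, 0.0], [-0.0, 0.0, -1.0]]
wrist_force: [-0.5, 0.2, -0.5]
opening: 0.406
finger_force: 35.0
```

Request:
send_rows(
  steps=[
    [[0,0,0.03],[0,0,0]],
    [[0,0,0],[0,0,0]],
    [[0,0,0],[0,0,0]],
  ],
)

```text
clock: 21.05
eef_pos: [391.6, 272.4, 18.4]
tool_rot: [[-1.0, 0.031, -0.0], [0.031, 1.0, -0.0], [0.0, -0.0, -1.0]]
wrist_force: [-2.1, -1.0, 5.6]
opening: 0.409
finger_force: 35.0
```

Request:
send_rows(
  steps=[
    [[0,0,0],[0,0,0]],
    [[0,0,0],[0,0,0]],
    [[0,0,0],[0,0,0]],
    [[0,0,0],[0,0,0]],
    [[0,0,-0.5],[0,0,0]],
    [[0,0,-1],[0,0,0]],
    [[0,0,-1],[0,0,0]],
    [[0,0,-1],[0,0,0]],
  ],
  claw=-1,
)

```text
clock: 21.85
eef_pos: [391.6, 272.3, 89.0]
tool_rot: [[-1.0, 0.031, 0.0], [0.031, 1.0, 0.0], [-0.0, 0.0, -1.0]]
wrist_force: [0.2, 0.3, -0.0]
opening: 1.002
finger_force: 0.0
```

Request:
send_rows(
  steps=[
    [[0,0,-1],[0,0,0.02]],
    [[0,0,-1],[0,0,0]],
    [[0,0,-1],[0,0,0]],
    [[0,0,-1],[0,0,0]],
    [[0,0,-1],[0,0,0]],
    [[0,0,-1],[0,0,0]],
    [[0,0,-0.5],[0,0,0]],
    [[0,0,0],[0,0,0]],
  ],
)

```text
clock: 22.65
eef_pos: [392.5, 272.9, 219.8]
tool_rot: [[-0.996, 0.094, 0.003], [0.094, 0.996, 0.002], [-0.003, 0.002, -1.0]]
wrist_force: [0.3, 0.2, -0.4]
opening: 1.003
finger_force: 0.0
```

```bash
python3 - <<'E'
from h import *
st();go(625,212,220,174.5)
E
```

```text
t 22.65 tcp [392.5 272.9 219.8] yaw 174.6 F [ 0.3  0.2 -0.4] open 88.3 ff 0.0 q6 [ 0.56 -0.1   2.04  0.    1.21 -0.92]
turn rz total 0.0007 then tx,ty,tz (x20mm) [-1.186e+01 -1.920e+00 -1.000e-02]
```

Request:
send_rows(
  steps=[
    [[-1,-0.16,0],[0,0,0]],
    [[-1,-0.16,0],[0,0,0]],
    [[-1,-0.16,0],[0,0,0]],
    [[-1,-0.16,0],[0,0,0]],
    [[-1,-0.16,0],[0,0,0]],
    [[-1,-0.16,0],[0,0,0]],
    [[-1,-0.16,0],[0,0,0]],
    [[-1,-0.16,0],[0,0,0]],
  ],
  claw=-0.36,
)

```text
clock: 23.45
eef_pos: [550.5, 230.9, 217.1]
tool_rot: [[-0.996, 0.094, -0.001], [0.094, 0.996, -0.0], [0.001, -0.0, -1.0]]
wrist_force: [-0.6, 0.0, 0.0]
opening: 0.683
finger_force: 0.0
```

Request:
send_rows(
  steps=[
    [[-1,-0.16,0],[0,0,0]],
    [[-1,-0.16,0],[0,0,0]],
    [[-1,-0.16,0],[0,0,0]],
    [[-0.86,-0.16,0],[0,0,0]],
    [[0,0,0],[0,0,0]],
    [[0,0,0],[0,0,0]],
    [[0,0,0],[0,0,0]],
  ],
)

```text
clock: 24.15
eef_pos: [623.7, 211.7, 217.2]
tool_rot: [[-0.996, 0.094, -0.001], [0.094, 0.996, -0.0], [0.001, -0.0, -1.0]]
wrist_force: [-0.7, -0.5, 0.4]
opening: 0.68
finger_force: 0.0
```

```bash
python3 - <<'E'
from h import *
st();look([("tenon_rail",42),("fork_rail",42)],f="w5.png");look([("lap_rail",41)],"top","t5.png")
t=cv2.imread("pics/t5.png");print(t.shape)
E
```

```text
t 24.15 tcp [623.7 211.7 217.2] yaw 174.6 F [-0.7 -0.5  0.4] open 59.8 ff 0.0 q6 [ 0.29  0.25  1.66  0.    1.23 -1.19]
tenon_rail 0.57 [624. 210.] [150.  36.] 174.2
   tip 0.9 [627. 211.   5.]
fork_rail 0.88 [629. 287.] [149.  43.] 177.7
   tip 0.96 [628. 290.   5.]
(420, 560, 3)
```

View pics/w5.png

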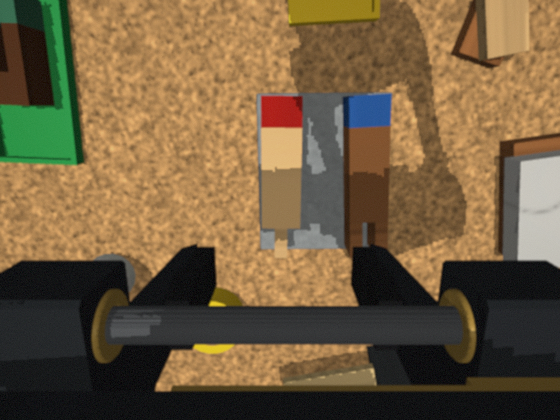

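The tenon rail is at (282,160) in the wrist view, with the fork rail clear of it on the right. The fingers, partly open at 60 mm, fit in the gap between them.

Request:
send_rows(
  steps=[
    [[-0.05,-0.06,1],[0,0,0]],
    [[0,0,1],[0,0,0]],
    [[0,0,1],[0,0,0]],
    [[0,0,1],[0,0,0]],
    [[0,0,1],[0,0,0]],
    [[0,0,1],[0,0,0]],
    [[0,0,1],[0,0,0]],
    [[0,0,1],[0,0,0]],
  ],
)

```text
clock: 25.35
eef_pos: [625.0, 210.7, 57.1]
tool_rot: [[-0.996, 0.093, 0.0], [0.093, 0.996, 0.0], [-0.0, 0.0, -1.0]]
wrist_force: [0.6, -0.1, -0.4]
opening: 0.676
finger_force: 0.0
```

Request:
send_rows(
  steps=[
    [[0,0,0.8],[0,0,0]],
    [[0,0,0.6],[0,0,0]],
    [[0,0,0.45],[0,0,0]],
    [[0,0,0],[0,0,0]],
    [[0,0,0],[0,0,0]],
  ],
)

```text
clock: 25.85
eef_pos: [625.4, 210.7, 21.1]
tool_rot: [[-0.996, 0.093, 0.001], [0.093, 0.996, 0.0], [-0.001, 0.0, -1.0]]
wrist_force: [-0.0, -0.4, -0.5]
opening: 0.678
finger_force: 0.0
```

```bash
python3 - <<'E'
from h import *
st()
E
```

```text
t 25.85 tcp [625.4 210.7  21.1] yaw 174.6 F [-0.  -0.4 -0.5] open 59.6 ff 0.0 q6 [ 0.29  0.44  1.81 -0.    0.9  -1.19]
```

Request:
send_rows(
  steps=[
    [[0,0,0],[0,0,0]],
    [[0,0,0],[0,0,0]],
    [[0,0,0],[0,0,0]],
    [[0,0,0],[0,0,0]],
    [[0,0,0],[0,0,0]],
    [[0,0,0],[0,0,0]],
    [[0,0,0],[0,0,0]],
  ],
  claw=1,
  squeeze=35,
)

```text
clock: 26.55
eef_pos: [625.5, 210.6, 21.5]
tool_rot: [[-0.996, 0.093, 0.001], [0.093, 0.996, 0.0], [-0.001, 0.0, -1.0]]
wrist_force: [-0.7, -1.8, 5.8]
opening: 0.403
finger_force: 35.0
```

Request:
send_rows(
  steps=[
    [[0,0,-0.4],[0,0,0]],
    [[0,0,-0.8],[0,0,0]],
    [[0,0,-1],[0,0,0]],
    [[0,0,-1],[0,0,0]],
    [[0,0,-1],[0,0,0]],
    [[0,0,-1],[0,0,0]],
    [[0,0,-1],[0,0,0]],
    [[0,0,-1],[0,0,0]],
  ],
)

```text
clock: 27.35
eef_pos: [624.8, 210.6, 166.4]
tool_rot: [[-0.996, 0.094, 0.0], [0.094, 0.996, 0.0], [-0.0, 0.0, -1.0]]
wrist_force: [-0.5, 0.3, -0.6]
opening: 0.409
finger_force: 35.0
```

Request:
send_rows(
  steps=[
    [[0,0,-1],[0,0,0.018]],
    [[0,0,-1],[0,0,0.0185]],
    [[0,0,0],[0,0,0]],
    [[0,0,0],[0,0,0]],
  ],
)

```text
clock: 27.75
eef_pos: [625.1, 210.7, 205.4]
tool_rot: [[-0.979, 0.205, 0.001], [0.205, 0.979, 0.0], [-0.001, 0.001, -1.0]]
wrist_force: [0.1, -0.0, -0.6]
opening: 0.408
finger_force: 35.0
```

```bash
python3 - <<'E'
from h import *
st();look([("tray_red",14),("tray_blue",14)],"top","t6.png");go(642,-236,19,168)
E
```

```text
t 27.75 tcp [625.1 210.7 205.4] yaw 168.1 F [ 0.1 -0.  -0.6] open 35.9 ff 35.0 q6 [ 0.29  0.26  1.68  0.    1.21 -1.08]
tray_red 0.65 [ 643. -235.] [194.  82.] 168.6
   tip 0.94 [ 641. -235.   -6.]
tray_blue 0.6 [ 398. -295.] [190.  83.] 172.7
   tip 0.55 [ 399. -299.   -0.]
turn rz total 0.0005 then tx,ty,tz (x20mm) [ -5.51 -21.64   9.2 ]
```

Request:
send_rows(
  steps=[
    [[-0.25,-0.98,0],[0,0,0]],
    [[-0.25,-0.98,0],[0,0,0]],
    [[-0.25,-0.98,0],[0,0,0]],
    [[-0.25,-0.98,0],[0,0,0]],
    [[-0.25,-0.98,0],[0,0,0]],
    [[-0.25,-0.98,0],[0,0,0]],
    [[-0.25,-0.98,0],[0,0,0]],
    [[-0.25,-0.98,0],[0,0,0]],
  ],
)

```text
clock: 28.8
eef_pos: [631.2, 48.1, 203.7]
tool_rot: [[-0.978, 0.206, -0.002], [0.206, 0.978, -0.0], [0.002, -0.0, -1.0]]
wrist_force: [-0.1, -0.1, -0.6]
opening: 0.404
finger_force: 35.0
```

Request:
send_rows(
  steps=[
    [[-0.25,-0.98,0],[0,0,0]],
    [[-0.25,-0.98,0],[0,0,0]],
    [[-0.25,-0.98,0],[0,0,0]],
    [[-0.25,-0.98,0],[0,0,0]],
    [[-0.25,-0.98,0],[0,0,0]],
    [[-0.25,-0.98,0],[0,0,0]],
    [[-0.25,-0.98,0],[0,0,0]],
    [[-0.25,-0.98,0],[0,0,0]],
  ],
)

```text
clock: 29.6
eef_pos: [638.0, -113.5, 203.6]
tool_rot: [[-0.978, 0.207, -0.002], [0.207, 0.978, 0.0], [0.002, 0.0, -1.0]]
wrist_force: [-0.4, -0.5, -0.4]
opening: 0.405
finger_force: 35.0
```

Request:
send_rows(
  steps=[
    [[-0.25,-0.98,0],[0,0,0]],
    [[-0.25,-0.98,0],[0,0,0]],
    [[-0.25,-0.98,0],[0,0,0]],
    [[-0.25,-0.98,0],[0,0,0]],
    [[-0.25,-0.98,0],[0,0,0]],
    [[-0.25,-0.98,0],[0,0,0]],
    [[0,0,0],[0,0,0]],
    [[0,0,0],[0,0,0]],
  ],
)

```text
clock: 30.4
eef_pos: [643.4, -234.7, 204.5]
tool_rot: [[-0.978, 0.208, -0.0], [0.208, 0.978, 0.001], [0.0, 0.001, -1.0]]
wrist_force: [-0.5, 0.5, -0.8]
opening: 0.405
finger_force: 35.0
```

```bash
python3 - <<'E'
from h import *
st();look([("tray_red",14)],f="w6.png");go(642,-236,21,168.3)
E
```

```text
t 30.4 tcp [ 643.4 -234.7  204.5] yaw 168.0 F [-0.5  0.5 -0.8] open 35.6 ff 35.0 q6 [-0.39  0.3   1.62  0.    1.22 -1.75]
   tip 0.27 [716.  14.   2.]
turn rz total -0.0011 then tx,ty,tz (x20mm) [ 0.04 -0.15  9.18]
```

View pics/w6.png

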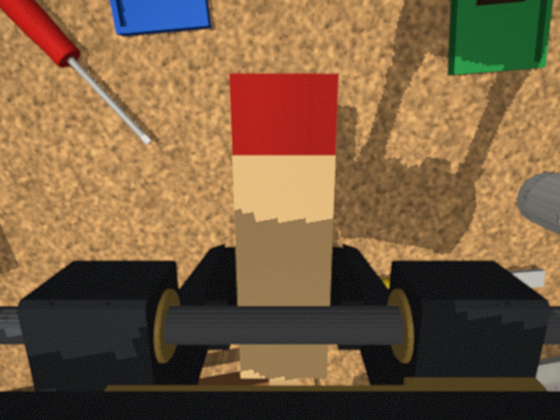

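The tray is hidden entirely behind the rail (columns 232–337), which is what being centred over it would look like. I'll lower partway and check again.

Request:
send_rows(
  steps=[
    [[0.04,-0.1,1],[0,0,0]],
    [[0,0,1],[0,0,0]],
    [[0,0,1],[0,0,0]],
    [[0,0,1],[0,0,0]],
    [[0,0,1],[0,0,0]],
    [[0,0,1],[0,0,0]],
    [[0,0,0],[0,0,0]],
    [[0,0,0],[0,0,0]],
  ],
)

```text
clock: 31.35
eef_pos: [642.1, -235.0, 84.6]
tool_rot: [[-0.979, 0.206, -0.001], [0.206, 0.979, 0.0], [0.001, 0.0, -1.0]]
wrist_force: [0.6, 0.2, -0.3]
opening: 0.406
finger_force: 35.0
```

```bash
python3 - <<'E'
from h import *
st();look([("tray_red",14)],f="w7.png");look([("tray_red",14)],"scene","s7.png");go(642,-236,21,168.3)
E
```

```text
t 31.35 tcp [ 642.1 -235.    84.6] yaw 168.1 F [ 0.6  0.2 -0.3] open 35.7 ff 35.0 q6 [-0.39  0.41  1.72  0.    1.02 -1.75]
tray_red 0.87 [ 608. -229.] [112.  81.] 168.4
tray_red 0.59 [ 649. -237.] [198.  85.] 168.8
   tip 0.82 [ 646. -233.   -1.]
turn rz total -0.0013 then tx,ty,tz (x20mm) [ 0.05 -0.01  3.26]
```

View pics/w7.png

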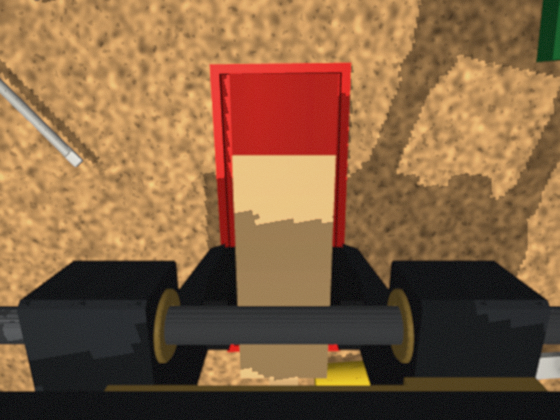

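The red tray frames the rail evenly, with its outer walls at columns 215 and 350. I'll lower it in.

Request:
send_rows(
  steps=[
    [[-0.1,-0.04,0.8],[0,0,0]],
    [[0,0,1],[0,0,0]],
    [[0,0,0.7],[0,0,0]],
    [[0,0,0.4],[0,0,0]],
    [[0,0,0.2],[0,0,0]],
    [[0,0,0],[0,0,0]],
    [[0,0,0],[0,0,0]],
  ],
)

```text
clock: 32.35
eef_pos: [644.6, -237.2, 23.3]
tool_rot: [[-0.978, 0.207, 0.001], [0.207, 0.978, -0.0], [-0.001, -0.0, -1.0]]
wrist_force: [0.6, -0.5, -1.0]
opening: 0.406
finger_force: 35.0
```

Request:
send_rows(
  steps=[
    [[0,0,0.03],[0,0,0]],
    [[0,0,0.03],[0,0,0]],
    [[0,0,0],[0,0,0]],
    [[0,0,0],[0,0,0]],
  ],
)

```text
clock: 32.75
eef_pos: [644.2, -237.1, 21.8]
tool_rot: [[-0.978, 0.207, 0.0], [0.207, 0.978, -0.0], [-0.0, -0.0, -1.0]]
wrist_force: [-0.0, 1.0, -0.3]
opening: 0.406
finger_force: 35.0
```

Request:
send_rows(
  steps=[
    [[0,0,0.04],[0,0,0]],
    [[0,0,0.03],[0,0,0]],
    [[0,0,0],[0,0,0]],
    [[0,0,0],[0,0,0]],
  ],
)

```text
clock: 33.15
eef_pos: [644.2, -237.1, 20.5]
tool_rot: [[-0.978, 0.207, 0.0], [0.207, 0.978, -0.0], [-0.0, -0.0, -1.0]]
wrist_force: [-1.5, 0.3, 1.7]
opening: 0.404
finger_force: 35.0
```

Request:
send_rows(
  steps=[
    [[0,0,0.03],[0,0,0]],
    [[0,0,0],[0,0,0]],
    [[0,0,0],[0,0,0]],
  ],
)

```text
clock: 33.45
eef_pos: [644.2, -237.1, 20.4]
tool_rot: [[-0.978, 0.207, 0.0], [0.207, 0.978, -0.0], [-0.0, -0.0, -1.0]]
wrist_force: [-2.2, 1.1, 6.5]
opening: 0.406
finger_force: 35.0
```

Request:
send_rows(
  steps=[
    [[0,0,0],[0,0,0]],
    [[0,0,0],[0,0,0]],
    [[0,0,0],[0,0,0]],
    [[0,0,0],[0,0,0]],
    [[0,0,-0.5],[0,0,0]],
    [[0,0,-1],[0,0,0]],
    [[0,0,-1],[0,0,0]],
    [[0,0,-1],[0,0,0]],
  ],
  claw=-1,
)

```text
clock: 34.25
eef_pos: [644.1, -237.1, 90.8]
tool_rot: [[-0.978, 0.207, 0.0], [0.207, 0.978, -0.0], [-0.0, -0.0, -1.0]]
wrist_force: [0.8, 0.4, -0.1]
opening: 0.998
finger_force: 0.0
```

Request:
send_rows(
  steps=[
    [[0,0,-1],[0,0,-0.02]],
    [[0,0,-1],[0,0,-0.025]],
    [[0,0,-1],[0,0,0]],
    [[0,0,-1],[0,0,0]],
    [[0,0,-1],[0,0,0]],
    [[0,0,-1],[0,0,0]],
    [[0,0,0],[0,0,0]],
    [[0,0,0],[0,0,0]],
  ],
)

```text
clock: 35.05
eef_pos: [644.3, -237.1, 210.2]
tool_rot: [[-0.998, 0.067, 0.001], [0.067, 0.998, -0.001], [-0.001, -0.001, -1.0]]
wrist_force: [0.4, -0.1, -0.4]
opening: 0.997
finger_force: 0.0
```

```bash
python3 - <<'E'
from h import *
st();look([("tenon_rail",41)],"top","t8.png");go(627,289,215,176)
E
```

```text
t 35.05 tcp [ 644.3 -237.1  210.2] yaw 176.2 F [ 0.4 -0.1 -0.4] open 87.7 ff 0.0 q6 [-0.39  0.3   1.61 -0.    1.23 -1.89]
tenon_rail 0.82 [ 621. -229.] [123.  40.] 165.0
   tip 0.59 [ 636. -228.    4.]
turn rz total 0.0009 then tx,ty,tz (x20mm) [ 2.64 26.16 -0.36]
```

Request:
send_rows(
  steps=[
    [[0.1,0.97,0],[0,0,0]],
    [[0.1,0.97,0],[0,0,0]],
    [[0.1,0.97,0],[0,0,0]],
    [[0.1,0.97,0],[0,0,0]],
    [[0.1,0.97,0],[0,0,0]],
    [[0.1,0.97,0],[0,0,0]],
    [[0.1,0.97,0],[0,0,0]],
    [[0.1,0.97,0],[0,0,0]],
  ],
  claw=-0.6,
)

```text
clock: 36.0
eef_pos: [638.4, -79.3, 209.7]
tool_rot: [[-0.998, 0.067, 0.0], [0.067, 0.998, -0.0], [-0.0, -0.0, -1.0]]
wrist_force: [0.4, 0.2, -0.1]
opening: 0.796
finger_force: 0.0
```

Request:
send_rows(
  steps=[
    [[0.1,0.97,0],[0,0,0]],
    [[0.1,0.97,0],[0,0,0]],
    [[0.1,0.97,0],[0,0,0]],
    [[0.1,0.97,0],[0,0,0]],
    [[0.1,0.97,0],[0,0,0]],
    [[0.1,0.97,0],[0,0,0]],
    [[0.1,0.97,0],[0,0,0]],
    [[0.1,0.97,0],[0,0,0]],
  ],
)

```text
clock: 36.8
eef_pos: [632.7, 76.4, 209.5]
tool_rot: [[-0.998, 0.067, 0.0], [0.067, 0.998, -0.0], [-0.0, -0.0, -1.0]]
wrist_force: [-0.0, 0.2, -0.8]
opening: 0.798
finger_force: 0.0
```

Request:
send_rows(
  steps=[
    [[0.1,0.97,0],[0,0,0]],
    [[0.1,0.97,0],[0,0,0]],
    [[0.1,0.97,0],[0,0,0]],
    [[0.1,0.97,0],[0,0,0]],
    [[0.1,0.97,0],[0,0,0]],
    [[0.1,0.97,0],[0,0,0]],
    [[0.1,0.97,0],[0,0,0]],
    [[0.1,0.97,0],[0,0,0]],
  ],
)

```text
clock: 37.6
eef_pos: [627.2, 232.4, 209.5]
tool_rot: [[-0.998, 0.067, -0.0], [0.067, 0.998, -0.0], [0.0, -0.0, -1.0]]
wrist_force: [-0.4, 0.3, -1.0]
opening: 0.797
finger_force: 0.0
```

Request:
send_rows(
  steps=[
    [[0.1,0.97,0],[0,0,0]],
    [[0.1,0.97,0],[0,0,0]],
    [[0.05,0.9,0],[0,0,0]],
    [[0,0,0],[0,0,0]],
    [[0,0,0],[0,0,0]],
    [[0,0,0],[0,0,0]],
  ],
)

```text
clock: 38.2
eef_pos: [626.2, 287.1, 209.4]
tool_rot: [[-0.998, 0.067, -0.0], [0.067, 0.998, -0.001], [0.0, -0.001, -1.0]]
wrist_force: [0.8, 0.9, 1.1]
opening: 0.801
finger_force: 0.0
```

```bash
python3 - <<'E'
from h import *
st();look([("fork_rail",42)],f="w9.png");go(627,289,20,176)
look([("tenon_rail",41),("lap_rail",41),("mortise_block",41),("glue",130)],"top","t9.png")
E
```

```text
t 38.2 tcp [626.2 287.1 209.4] yaw 176.1 F [0.8 0.9 1.1] open 70.4 ff 0.0 q6 [ 0.39  0.31  1.6  -0.    1.23 -1.11]
fork_rail 0.89 [630. 290.] [151.  37.] 177.7
   tip 0.77 [626. 287.   8.]
turn rz total 0.0006 then tx,ty,tz (x20mm) [-0.03  0.11  9.48]
tenon_rail 0.75 [ 636. -233.] [154.  41.] 168.9
   tip 0.61 [ 640. -233.    7.]
lap_rail 0.76 [390. 269.] [150.  44.] 178.4
   tip 0.6 [389. 274.   5.]
mortise_block 0.93 [487. -14.] [93. 40.] 172.9
   tip 0.78 [489. -11.   5.]
glue 0.88 [692.  12.] [63. 49.] 178.3
   tip 0.59 [715.  16.   0.]
```

View pics/w9.png

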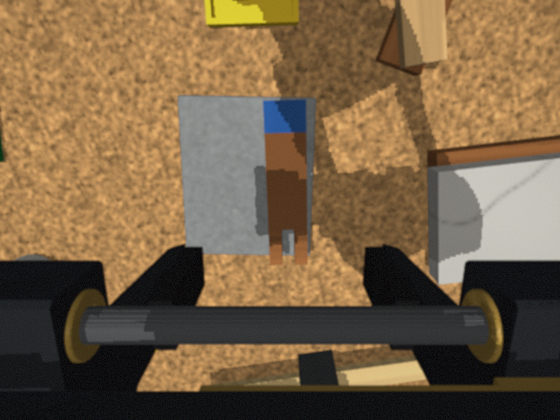

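View pics/t9.png

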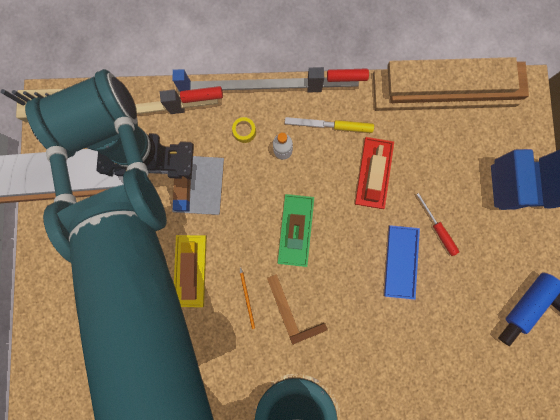

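The three placed pieces lie in their trays and the glue is untouched. The fork rail is at (286,180) in the wrist view, a couple of mm off centre.

Request:
send_rows(
  steps=[
    [[-0.1,0.1,1],[0,0,-0.007]],
    [[0,0,1],[0,0,0]],
    [[0,0,1],[0,0,0]],
    [[0,0,1],[0,0,0]],
    [[0,0,1],[0,0,0]],
    [[0,0,1],[0,0,0]],
    [[0,0,1],[0,0,0]],
    [[0,0,1],[0,0,0]],
  ],
)

```text
clock: 39.6
eef_pos: [628.3, 289.7, 48.7]
tool_rot: [[-0.999, 0.045, 0.0], [0.045, 0.999, 0.0], [-0.0, 0.0, -1.0]]
wrist_force: [0.5, 0.1, -0.2]
opening: 0.799
finger_force: 0.0
```

Request:
send_rows(
  steps=[
    [[0,0,0.7],[0,0,0]],
    [[0,0,0.5],[0,0,0]],
    [[0,0,0.3],[0,0,0]],
    [[0,0,0],[0,0,0]],
    [[0,0,0],[0,0,0]],
  ],
)

```text
clock: 40.1
eef_pos: [628.8, 289.9, 20.2]
tool_rot: [[-0.999, 0.045, 0.001], [0.045, 0.999, 0.0], [-0.001, 0.001, -1.0]]
wrist_force: [-0.5, -0.1, -1.2]
opening: 0.796
finger_force: 0.0
```

Request:
send_rows(
  steps=[
    [[0,0,0],[0,0,0]],
    [[0,0,0],[0,0,0]],
    [[0,0,0],[0,0,0]],
    [[0,0,0],[0,0,0]],
    [[0,0,0],[0,0,0]],
    [[0,0,0],[0,0,0]],
    [[0,0,0],[0,0,0]],
  ],
  claw=1,
)

```text
clock: 40.8
eef_pos: [628.4, 289.7, 19.8]
tool_rot: [[-0.999, 0.045, 0.0], [0.045, 0.999, 0.0], [-0.0, 0.0, -1.0]]
wrist_force: [-1.1, 0.2, 0.6]
opening: 0.399
finger_force: 35.0
```

Request:
send_rows(
  steps=[
    [[0,0,-0.4],[0,0,0]],
    [[0,0,-0.8],[0,0,0]],
    [[0,0,-1],[0,0,0]],
    [[0,0,-1],[0,0,0]],
    [[0,0,-1],[0,0,0]],
    [[0,0,-1],[0,0,0.026]],
    [[0,0,0],[0,0,0]],
    [[0,0,0],[0,0,0]],
  ],
)

```text
clock: 41.6
eef_pos: [628.7, 289.8, 124.7]
tool_rot: [[-0.992, 0.125, 0.002], [0.125, 0.992, 0.001], [-0.002, 0.001, -1.0]]
wrist_force: [0.7, 0.3, -1.9]
opening: 0.402
finger_force: 35.0
```

```bash
python3 - <<'E'
from h import *
st();go(399,-296,20,172.7)
E
```

```text
t 41.6 tcp [628.7 289.8 124.7] yaw 172.8 F [ 0.7  0.3 -1.9] open 35.4 ff 35.0 q6 [ 0.4   0.38  1.67 -0.    1.09 -1.05]
turn rz total 0.0008 then tx,ty,tz (x20mm) [  7.67 -30.51   5.23]
```

Request:
send_rows(
  steps=[
    [[0.25,-0.98,0],[0,0,0]],
    [[0.25,-0.98,0],[0,0,0]],
    [[0.25,-0.98,0],[0,0,0]],
    [[0.25,-0.98,0],[0,0,0]],
    [[0.25,-0.98,0],[0,0,0]],
    [[0.25,-0.98,0],[0,0,0]],
    [[0.25,-0.98,0],[0,0,0]],
    [[0.25,-0.98,0],[0,0,0]],
  ],
)

```text
clock: 42.4
eef_pos: [568.0, 137.7, 123.2]
tool_rot: [[-0.992, 0.126, -0.0], [0.126, 0.992, -0.0], [0.0, -0.0, -1.0]]
wrist_force: [-0.1, 0.6, -1.2]
opening: 0.408
finger_force: 35.0
```

Request:
send_rows(
  steps=[
    [[0.25,-0.98,0],[0,0,0]],
    [[0.25,-0.98,0],[0,0,0]],
    [[0.25,-0.98,0],[0,0,0]],
    [[0.25,-0.98,0],[0,0,0]],
    [[0.25,-0.98,0],[0,0,0]],
    [[0.25,-0.98,0],[0,0,0]],
    [[0.25,-0.98,0],[0,0,0]],
    [[0.25,-0.98,0],[0,0,0]],
  ],
)

```text
clock: 43.2
eef_pos: [508.6, -12.8, 123.7]
tool_rot: [[-0.992, 0.126, 0.001], [0.126, 0.992, -0.0], [-0.001, -0.0, -1.0]]
wrist_force: [1.0, -0.8, -1.4]
opening: 0.407
finger_force: 35.0
```

Request:
send_rows(
  steps=[
    [[0.25,-0.98,0],[0,0,0]],
    [[0.25,-0.98,0],[0,0,0]],
    [[0.25,-0.98,0],[0,0,0]],
    [[0.25,-0.98,0],[0,0,0]],
    [[0.25,-0.98,0],[0,0,0]],
    [[0.25,-0.98,0],[0,0,0]],
    [[0.25,-0.98,0],[0,0,0]],
    [[0.25,-0.98,0],[0,0,0]],
  ],
)

```text
clock: 44.0
eef_pos: [448.9, -163.1, 123.7]
tool_rot: [[-0.992, 0.126, 0.001], [0.126, 0.992, -0.0], [-0.001, -0.0, -1.0]]
wrist_force: [-0.3, -0.2, -2.0]
opening: 0.403
finger_force: 35.0
```

Request:
send_rows(
  steps=[
    [[0.25,-0.98,0],[0,0,0]],
    [[0.25,-0.98,0],[0,0,0]],
    [[0.25,-0.98,0],[0,0,0]],
    [[0.25,-0.98,0],[0,0,0]],
    [[0.25,-0.98,0],[0,0,0]],
    [[0.25,-0.98,0],[0,0,0]],
    [[0.2,-0.9,0],[0,0,0]],
    [[0,0,0],[0,0,0]],
  ],
)

```text
clock: 44.8
eef_pos: [397.8, -294.1, 123.8]
tool_rot: [[-0.992, 0.129, 0.001], [0.129, 0.992, -0.001], [-0.001, -0.001, -1.0]]
wrist_force: [0.2, -0.9, -1.9]
opening: 0.4
finger_force: 35.0
```

Request:
send_rows(
  steps=[
    [[0,0,1],[0,0,0]],
    [[0,0,0.8],[0,0,0]],
    [[0,0,0],[0,0,0]],
    [[0,0,0],[0,0,0]],
  ],
)

```text
clock: 45.2
eef_pos: [398.6, -291.6, 87.5]
tool_rot: [[-0.992, 0.126, -0.001], [0.126, 0.992, 0.001], [0.001, 0.001, -1.0]]
wrist_force: [-0.0, 0.4, -0.8]
opening: 0.406
finger_force: 35.0
```

```bash
python3 - <<'E'
from h import *
st();look([("tray_blue",14)],f="w10.png");go(399,-296,21,172.7)
E
```

```text
t 45.2 tcp [ 398.6 -291.6   87.5] yaw 172.8 F [-0.   0.4 -0.8] open 35.7 ff 35.0 q6 [-0.68  0.07  2.13  0.    0.94 -2.13]
tray_blue 0.61 [ 363. -292.] [115.  81.] 172.4
turn rz total 0.0003 then tx,ty,tz (x20mm) [ 0.01 -0.18  3.38]
```

View pics/w10.png

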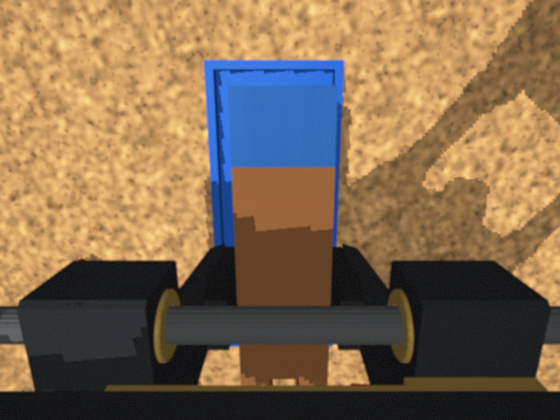

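The blue tray spans columns 207–343, about 5 mm to the left of the rail. I'll correct that and lower.

Request:
send_rows(
  steps=[
    [[-0.05,-0.25,0],[0,0,0]],
    [[0,0,0.8],[0,0,0]],
    [[0,0,1],[0,0,0]],
    [[0,0,0.8],[0,0,0]],
    [[0,0,0.4],[0,0,0]],
    [[0,0,0.2],[0,0,0]],
    [[0,0,0],[0,0,0]],
    [[0,0,0],[0,0,0]],
  ],
)

```text
clock: 46.15
eef_pos: [399.9, -297.7, 24.3]
tool_rot: [[-0.992, 0.126, 0.001], [0.126, 0.992, -0.001], [-0.001, -0.001, -1.0]]
wrist_force: [0.1, -1.1, -1.7]
opening: 0.404
finger_force: 35.0
```

Request:
send_rows(
  steps=[
    [[0,0,0.04],[0,0,0]],
    [[0,0,0.04],[0,0,0]],
    [[0,0,0],[0,0,0]],
    [[0,0,0],[0,0,0]],
  ],
)

```text
clock: 46.55
eef_pos: [399.4, -297.2, 22.1]
tool_rot: [[-0.992, 0.126, 0.0], [0.126, 0.992, -0.0], [-0.0, -0.0, -1.0]]
wrist_force: [0.3, -0.2, -1.5]
opening: 0.404
finger_force: 35.0
```

Request:
send_rows(
  steps=[
    [[0,0,0.05],[0,0,0]],
    [[0,0,0.04],[0,0,0]],
    [[0,0,0.04],[0,0,0]],
    [[0,0,0],[0,0,0]],
    [[0,0,0],[0,0,0]],
  ],
)

```text
clock: 47.05
eef_pos: [399.3, -297.1, 19.2]
tool_rot: [[-0.992, 0.126, -0.0], [0.126, 0.992, 0.0], [0.0, 0.0, -1.0]]
wrist_force: [-0.3, -0.3, -1.5]
opening: 0.399
finger_force: 35.0
```

Request:
send_rows(
  steps=[
    [[0,0,0.03],[0,0,0]],
    [[0,0,0.02],[0,0,0]],
    [[0,0,0],[0,0,0]],
    [[0,0,0],[0,0,0]],
  ],
)

```text
clock: 47.45
eef_pos: [399.4, -297.2, 18.7]
tool_rot: [[-0.992, 0.126, 0.0], [0.126, 0.992, -0.0], [-0.0, -0.0, -1.0]]
wrist_force: [-1.0, 0.7, 4.0]
opening: 0.402
finger_force: 35.0
```

Contact with the tray floor, so I'll let go and lift clear.

Request:
send_rows(
  steps=[
    [[0,0,0],[0,0,0]],
    [[0,0,0],[0,0,0]],
    [[0,0,0],[0,0,0]],
    [[0,0,0],[0,0,0]],
    [[0,0,-0.5],[0,0,0]],
    [[0,0,-1],[0,0,0]],
    [[0,0,-1],[0,0,0]],
    [[0,0,-1],[0,0,0]],
  ],
  claw=-1,
)

```text
clock: 48.25
eef_pos: [399.3, -297.2, 89.6]
tool_rot: [[-0.992, 0.126, 0.0], [0.126, 0.992, -0.0], [-0.0, -0.0, -1.0]]
wrist_force: [-0.7, -0.3, 0.1]
opening: 0.996
finger_force: 0.0
```

Request:
send_rows(
  steps=[
    [[0,0,-1],[0,0,0]],
    [[0,0,-1],[0,0,0]],
    [[0,0,-1],[0,0,0]],
    [[0,0,-1],[0,0,0]],
    [[0,0,-1],[0,0,0]],
    [[0,1,0],[0,0,0]],
    [[0,1,0],[0,0,0]],
    [[0,1,0],[0,0,0]],
  ],
)

```text
clock: 49.05
eef_pos: [407.0, -237.2, 189.4]
tool_rot: [[-0.992, 0.127, 0.001], [0.127, 0.992, -0.001], [-0.001, -0.0, -1.0]]
wrist_force: [0.7, -1.1, -0.6]
opening: 1.0
finger_force: 0.0
```

Request:
send_rows(
  steps=[
    [[-1,1,0],[0,0,0]],
    [[-1,1,0],[0,0,0]],
    [[-1,1,0],[0,0,0]],
    [[0,1,0],[0,0,0]],
    [[0,1,0],[0,0,0]],
    [[0,0,0],[0,0,0]],
    [[0,0,0],[0,0,0]],
  ],
)

```text
clock: 49.75
eef_pos: [479.1, -146.0, 188.8]
tool_rot: [[-0.992, 0.125, 0.001], [0.125, 0.992, -0.001], [-0.001, -0.001, -1.0]]
wrist_force: [0.7, -0.8, 0.3]
opening: 0.999
finger_force: 0.0
```

```bash
python3 - <<'E'
from h import *
st();look([("tenon_rail",41),("lap_rail",41),("mortise_block",41),("fork_rail",41),("glue",130)],"top","t11.png");snap("scene","s11.png")
cv2.imwrite("pics/both.png",cv2.resize(np.hstack([cv2.imread("pics/t11.png")[100:320,150:450],cv2.imread("pics/s11.png")[100:320+30,80:480][:220]]),(800,251)))
E
```

```text
t 49.75 tcp [ 479.1 -146.   188.8] yaw 172.8 F [ 0.7 -0.8  0.3] open 87.9 ff 0.0 q6 [-0.35 -0.03  2.03 -0.    1.15 -1.79]
tenon_rail 0.93 [ 671. -242.] [83. 41.] 163.4
   tip 0.56 [ 641. -233.    4.]
lap_rail 0.65 [392. 269.] [147.  44.] 178.4
mortise_block 0.64 [486. -14.] [91. 40.] 173.2
   tip 0.85 [491. -11.   1.]
fork_rail 0.82 [ 380. -291.] [113.  45.] 174.7
   tip 0.9 [ 401. -295.    6.]
glue 0.61 [692.  13.] [63. 47.] 178.3
   tip 0.6 [715.  13.  -0.]
```

View pics/both.png

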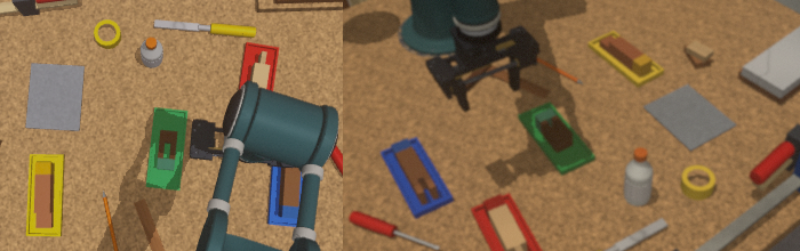

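All four pieces lie flat in their matching trays, the scrap board is empty and the glue is standing where it was.

```bash
python3 -c "
from station import r
print(r.job_done())"
```

```text
the job is handed in; nothing more can be done
None
```

The job is handed in at about 50 s of the 139 s allowed: all four pieces were taken from the top down, set down gently and let go flat in their matching trays, and the glue bottle is still standing where it was.

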